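# Switch on and zero the kitchen scale

## Task

Get the kitchen scale ready with the bowl standing on it: with the fingertips, gently press the green key all the way down and let it come back up, then do the same with the blue key, one key at a time. Do not press the red key, do not press hard, and leave the bowl and everything else on the counter where it is; pick nothing up. Finish with the hand clear.

Things in the scene. Friction and masses are not known exactly. Their poses are not given: they have to be found in the camera images.
- scale: white bench kitchen scale, fixed to the table; 300 mm (its x) by 240 mm (its y). Origin on the table under its centre, z up, its x points from the key ledge (at -x, towards the robot) to the platform. Ledge top 35 mm above the table; steel platform, top 45 mm above the table, from x = -45 to +145 mm. The three keys stand on the ledge in a row along y at x = -118 mm, 68 mm apart centre to centre, in an order that changes; a low dark display lies between keys and platform
- green_base: green key with its fixed grey collar (40 mm across, 4 mm high) on the scale's front ledge; origin under the collar's centre, on the ledge 35 mm above the table; z up
- green_top (a point): centre of the top face of the green key (on): a round spring-loaded plastic key, 30 mm across, standing 16 mm above the ledge (51 mm above the table) when up; moves down with the key
- green_key (a joint): how far the green key is pressed in, m: 0 = up, 0.008 = fully down against its stop; moves straight down, needs about 0.8 N to start and 4 N to reach the stop, springs back up when let go
- blue_base: blue key with its fixed grey collar (40 mm across, 4 mm high) on the scale's front ledge; origin under the collar's centre, on the ledge 35 mm above the table; z up
- blue_top (a point): centre of the top face of the blue key (zero): a round spring-loaded plastic key, 30 mm across, standing 16 mm above the ledge (51 mm above the table) when up; moves down with the key
- blue_key (a joint): how far the blue key is pressed in, m: 0 = up, 0.008 = fully down against its stop; moves straight down, needs about 0.8 N to start and 4 N to reach the stop, springs back up when let go
- red_base: red key with its fixed grey collar (40 mm across, 4 mm high) on the scale's front ledge; origin under the collar's centre, on the ledge 35 mm above the table; z up
- red_top (a point): centre of the top face of the red key (units, to be left alone): a round spring-loaded plastic key, 30 mm across, standing 16 mm above the ledge (51 mm above the table) when up; moves down with the key
- red_key (a joint): how far the red key is pressed in, m: 0 = up, 0.008 = fully down against its stop; moves straight down, needs about 0.8 N to start and 4 N to reach the stop, springs back up when let go
- bowl: loose blue ceramic bowl, 130 mm across the rim, 50 mm high, standing on the scale's platform (rim about 95 mm above the table); origin under its centre
- wheel: loose pastry wheel (pizza-cutter kind) lying flat on the table on the scale's -y side, about 195 mm long along its x, 24 mm high, black handle to -x, steel disc to +x; origin on the table near its middle
- spoon: loose spoon with steel bowl and wooden handle, 160 mm long along its x, lying on the table on the scale's +y side; origin under its middle
- jar: loose glass jar with steel cap, 90 mm across, 120 mm high, right of the scale; origin under its centre
- cup: loose white ceramic cup, 70 mm across, 75 mm high, at the right; origin under its centre
- cutter: loose round copper biscuit cutter, open ring 70 mm across, 35 mm high, beyond the scale on the left; origin under its centre
- biscuit: loose rectangle of shortbread, 85 x 65 x 8 mm, lying on the baking sheet (6 mm thick, 360 x 280 mm) at the left; origin under its centre

How it is judged (in metres and radians):
On the way, in this order (a step that is already met when the one before it is completed fails the run):
1. the green key is pressed down (more than 5.5 of its 8 mm) while the blue key is up (value of joint green_key above 0.0055 m and value of joint blue_key below 0.0015 m), for 0.05 s.
2. the green key has come back up (value of joint green_key below 0.0015 m), for 0.05 s.
3. the blue key is pressed down (more than 5.5 of its 8 mm) while the green key is up (value of joint blue_key above 0.0055 m and value of joint green_key below 0.0015 m), for 0.05 s.
At the end, for the whole second after the job is handed in: All three keys are up again (within 1.5 mm), and bowl, wheel, spoon, jar, cup, cutter and biscuit are at rest within 15 mm of where they started (value of joint each of green_key, blue_key, red_key below 0.0015 m and distance of each of bowl, wheel, spoon, jar, cup, cutter, biscuit from where it was at the start of the episode below 0.015 m and linear speed of each of bowl, wheel, spoon, jar, cup, cutter, biscuit below 0.03 m/s); the robot touches nothing.
It fails at once if the red key is pressed (more than 2 mm) (value of joint red_key above 0.002 m).
It fails at once if a key or the scale is pressed hard (over 20 N) (contact force between the fingers and green_base above 20 N or contact force between the fingers and blue_base above 20 N or contact force between the fingers and red_base above 20 N or contact force between the fingers and scale above 20 N).
It fails at once if the bowl or another loose thing is lifted or shifted (more than 15 mm) (distance of any of bowl, wheel, spoon, jar, cup, cutter, biscuit from where it was at the start of the episode above 0.015 m).
It also fails if it takes over 40 s, if anything falls off the work surface, if the arm or the gripper's body presses on something with over 40 N, if the wrist force passes 120 N, or if a joint passes its speed limit or range.

## Robot

A 6-joint arm with a two-finger parallel gripper is mounted at the origin on the work surface. World frame = base frame: x ahead of the robot, y to its left, z up, the work surface at z = 0. Lengths are in mm, angles in rad, forces in N, time in s.
With the tool pointing down it reaches from about 350 to 925 mm from the base axis. Payload 6.4 kg.
Tool frame: the origin (TCP) lies midway between the tips of the shut fingers; the grasp point (between the pads) lies 19 mm behind it; z points along the fingers, y is the line along which they close (so a half turn about z gives the same grasp; the last joint's range is limited). The gripper opens to 94 mm and grips with 3 to 60 N. Pads are 16 mm wide; open, the fingers measure 119 mm over their backs; the gripper's body (75 mm by 177 mm) begins 78 mm behind the grasp point.
Start: joints at [-1.326, 0.245, 1.558, -0, 1.339, -0.174], TCP at [264.338, -593.834, 205.455] pointing down, gripper open.
Joint ranges: [-3.13, 3.13], [-1.02, 2.26], [0.13, 2.54], [-0.95, 4.09], [0.21, 2.88], [-2.74, 2.74]. Speed limits (rad/s): [2.57, 2.57, 3.14, 3.14, 3.14, 3.14].

## Interface

Orientations are given as a rotation vector (axis times angle).
In Python, from cell import ctrl gives the robot as it stands.
- The arm moves only by the tool send_rows, never from a script. Its argument "motion" is text: rows parted by semicolons, each of 5 numbers parted by spaces: the shift along the tool's x, y, z in m, then the turn about the tool's z in degrees, then the opening, from -1 (shut) to 1 (fully open). In form: tx ty tz twist grip; .... A call has exactly 5 rows; each row shifts and turns the commanded pose from where the row before left it, along the tool's axes as they then stand; what a row does not reach is not made up. A row lasts 1/12 s, in which the tool goes at most 41.7 mm and 7.16 degrees, less where a joint would pass 70% of its speed; a pose out of reach is approached as far as the arm can. A call is refused whole if a number of a shift passes 0.0417 or a number of a turn 7.16, either way. A call with a gripper value outside its range is refused whole. The fingers move at their own pace and stop on an object; the grip force is fixed at half the most. Time passes only in rows, so rows that do not move let the fingers close, or fill a call up. It gives the time, the measured TCP pose, the force, the opening and the grip force at its end, in the units of the state.
- ctrl.sense(): the state, without advancing time (a new reading comes with each control period).
- ctrl.get_image(name): name is "scene" or "top"; returns a dict with "color" (480x640x3 uint8, red, green, blue), "mtx" (3x3 intrinsics, pixels), "R" (3x3) and "t" (3): a world point X has camera coordinates R X + t. Camera axes: x right, y down, z forward; pixel columns grow to the right and rows downward; lengths in mm; the calibration is good to about 2 mm. A picture is of the moment at which its call begins. There is no depth.
- ctrl.sign_off(): hands the job in; it is judged then, once.
The state is a dict: "time_s": time; "joint_positions": joint angles; "joint_velocities": joint speeds; "joint_torque": joint torques, N m; "position": TCP position; "eef_rot": TCP orientation; "ft_force": force on the tool from outside, world axes, zero at the start; "ft_torque": the same for the moment, N m; "width": finger opening in mm; "gripper_force": force on a finger pad.
Only numpy, scipy, OpenCV 4.12 (cv2) and the standard library are available. Lean on these libraries where they do the work, as an engineer would, in place of code of your own. Each camera call takes 0.05 s, during which the arm holds its last target. There are 200 camera calls.

## Working session

There is one attempt and no reset: what is moved stays moved. The work goes in short steps, Python scripts to look and compute and a tool call to move; the robot and the scene stay as the last step left them, time stands still between calls to the robot, and variables do not carry over. Pictures are saved under pics/ and viewed, at most 10 in all, crops included, and the job is handed in when it is done.

Besides the shell and the picture viewer there is one more tool, called after "Emit:" by a JSON object that holds its "method" and its "body", one argument or row to a line. send_rows: Moves the arm, as the interface text tells. Its arguments: {"type":"object","properties":{"motion":{"type":"string"}},"required":["motion"]}

```bash
mkdir -p pics; ls
python3 - <<'E'
from cell import ctrl
import cv2
s=ctrl.sense(); print(s)
for n in("top","scene"):
    i=ctrl.get_image(n); cv2.imwrite(f"pics/{n}0.png",i["color"][:,:,::-1]); print(n,i["mtx"].tolist(),i["R"].tolist(),i["t"].tolist())
E
```

```text
pics
{'time_s': 0.0, 'joint_positions': array([-1.32608656e+00,  2.45760237e-01,  1.55899335e+00, -9.89288460e-06,
        1.33870823e+00, -1.74094423e-01]), 'joint_velocities': array([ 2.58210194e-05,  8.61052226e-04,  4.29938526e-04, -8.25271109e-04,
       -5.39741259e-04,  5.09661827e-04]), 'joint_torque': array([-1.75877092e-03, -4.15835452e+01, -3.14604843e+01,  6.83354912e-02,
        3.32305371e-02, -1.05638412e-04]), 'position': array([ 264.19399206, -593.23449143,  204.39091073]), 'eef_rot': array([-3.07113814e+00, -6.52674131e-01,  1.18684277e-04]), 'ft_force': array([ 0.11418571, -0.39260547,  0.06718069]), 'ft_torque': array([0.01179163, 0.0265837 , 0.05277751]), 'gripper_force': 0.0, 'width': 93.87259958853187}
top [[486.83207193529444, 0.0, 314.54329236516685], [0.0, 486.83207193529444, 239.05357698860163], [0.0, 0.0, 1.0]] [[0.0060106593337398454, -0.999893439969884, -0.013303408569455987], [-0.989198961617044, -0.003996888131705622, -0.1465245345361125], [0.14645574864147703, 0.014040427004004494, -0.9891175764788583]] [0.15792365503756559, 549.5090664102133, 1178.587673041997]
scene [[469.13524295742627, 0.0, 314.4557631410894], [0.0, 469.13524295742627, 241.78623880947444], [0.0, 0.0, 1.0]] [[0.3634720679076463, 0.9314818043814882, 0.015155987501520796], [0.7962012250168673, -0.30215558185652613, -0.5241808978154241], [-0.4836855022972876, 0.20259233070171007, -0.8514720678966927]] [-194.10013177991323, -435.5291565265052, 1642.2469235381768]
```

View pics/top0.png

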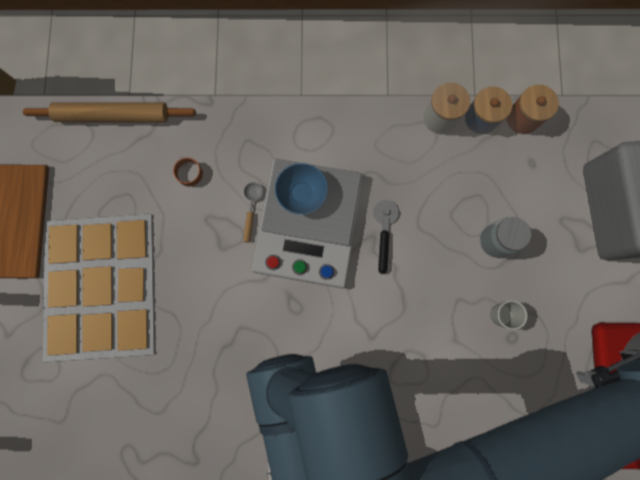

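View pics/scene0.png

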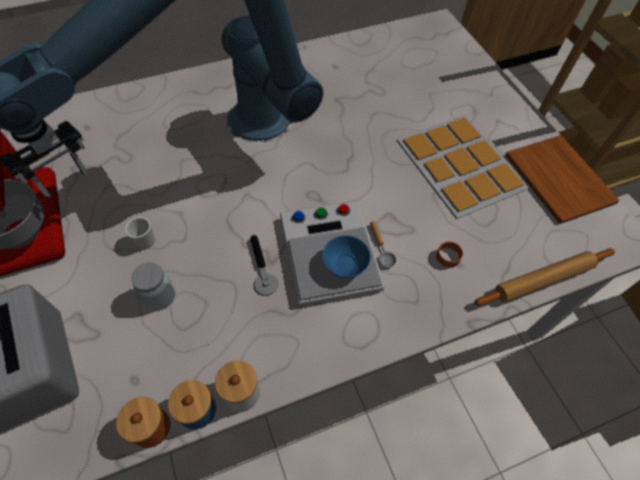

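The top view shows the red key at (273,262), green at (300,267) and blue at (327,271). In the scene view they are at (344,210), (321,213) and (298,216). The gripper is at the far right by the mixer. Next I'll localise the keys.

```bash
cat > h.py <<'E'
import numpy as np,cv2
from cell import ctrl
from scipy.spatial.transform import Rotation as Ro
seed={"top":{"red":(273,262),"green":(300,267),"blue":(327,271)},"scene":{"red":(344,210),"green":(321,213),"blue":(298,216)}}
def uv(c,name,col):
    u,v=seed[name][col]; r=11
    p=c[v-r:v+r+1,u-r:u+r+1].astype(int); k={"red":0,"green":1,"blue":2}[col]
    o=[j for j in range(3) if j!=k]
    m=(p[...,k]-p[...,o].max(2)>35).astype(np.uint8)
    n,l,s,ce=cv2.connectedComponentsWithStats(m); i=1+s[1:,4].argmax()
    return ce[i]+[u-r,v-r],s[i,4]
def ray(i,p):
    d=i["R"].T@np.linalg.inv(i["mtx"])@[*p,1]; return -i["R"].T@i["t"],d
def plane(i,p,z):
    o,d=ray(i,p); return o+d*(z-o[2])/d[2]
def tri(a,pa,b,pb):
    A=0;B=0
    for i,p in((a,pa),(b,pb)):
        o,d=ray(i,p);d/=np.linalg.norm(d);M=np.eye(3)-np.outer(d,d);A=A+M;B=B+M@o
    return np.linalg.solve(A,B)
E
python3 - <<'E'
from h import *
np.set_printoptions(precision=1,suppress=True)
I={n:ctrl.get_image(n) for n in seed}
P={}
for c in("red","green","blue"):
    q={n:uv(I[n]["color"],n,c) for n in seed}
    P[c]=np.mean([plane(I[n],q[n][0],49) for n in seed],0)
    print(c,[(n,q[n][0],q[n][1],plane(I[n],q[n][0],49)) for n in seed],tri(I["top"],q["top"][0],I["scene"],q["scene"][0]))
d=P["red"]-P["blue"];print("row dir deg",np.degrees(np.arctan2(d[1],d[0])),np.linalg.norm(d))
s=ctrl.sense();print(Ro.from_rotvec(s["eef_rot"]).as_matrix())
E
```

```text
red [('top', array([272.3, 261.6]), np.int32(117), array([491.4, 106.9,  49. ])), ('scene', array([343.5, 207.9]), np.int32(80), array([494.2, 106.7,  49. ]))] [491.9 107.6  45.5]
green [('top', array([299. , 266.4]), np.int32(91), array([480. ,  40.6,  49. ])), ('scene', array([321. , 211.4]), np.int32(58), array([482.5,  39.9,  49. ]))] [480.3  40.8  45.7]
blue [('top', array([326.2, 271.1]), np.int32(103), array([468.6, -26.3,  49. ])), ('scene', array([298.4, 215. ]), np.int32(74), array([471.1, -26.5,  49. ]))] [469. -26.  46.]
row dir deg 80.22184070835353 135.11764275647025
[[ 0.9  0.4 -0. ]
 [ 0.4 -0.9  0. ]
 [ 0.  -0.  -1. ]]
```

Emit:
{"method": "send_rows", "body": {
  "motion": "0 0 -0.04 0 -1; 0.012 -0.014 -0.02 0 -1; 0.025 -0.027 0 0 -1; 0.025 -0.027 0 0 -1; 0.025 -0.027 0 0 -1"
}}

```text
time_s: 0.62
position: [305.3, -470.5, 265.7]
eef_rot: [3.073, 0.651, 0.0]
ft_force: [0.4, 0.2, 0.2]
width: 63.8
gripper_force: 0.0
```

Emit:
{"method": "send_rows", "body": {
  "motion": "0.028 -0.03 0 0 -1; 0.028 -0.03 0 0 -1; 0.028 -0.03 0 0 -1; 0.028 -0.03 0 0 -1; 0.028 -0.03 0 0 -1"
}}

```text
time_s: 1.03
position: [372.2, -275.7, 265.3]
eef_rot: [3.073, 0.652, 0.0]
ft_force: [1.8, -0.5, 0.2]
width: 30.9
gripper_force: 0.0
```

Emit:
{"method": "send_rows", "body": {
  "motion": "0.028 -0.03 0 0 -1; 0.028 -0.03 0 0 -1; 0.028 -0.03 0 0 -1; 0.02 -0.022 0 0 -1; 0.01 -0.012 0 0 -1"
}}

```text
time_s: 1.45
position: [426.2, -115.0, 265.5]
eef_rot: [-3.071, -0.658, -0.001]
ft_force: [0.5, 0.1, -0.0]
width: 0.8
gripper_force: 0.0
```

Emit:
{"method": "send_rows", "body": {
  "motion": "0.028 -0.03 0 0 -1; 0.028 -0.03 0.01 0 -1; 0.028 -0.03 0.01 0 -1; 0.02 -0.02 0.02 0 -1; 0.01 -0.01 0.02 0 -1"
}}

```text
time_s: 1.87
position: [481.7, 39.9, 205.7]
eef_rot: [3.072, 0.658, 0.003]
ft_force: [0.9, -0.1, -0.2]
width: 0.6
gripper_force: 0.0
```

Emit:
{"method": "send_rows", "body": {
  "motion": "0 0 0.03 0 -1; 0 0 0.03 0 -1; 0 0 0.03 0 -1; 0 0 0 0 -1; 0 0 0 0 -1"
}}

```text
time_s: 2.28
position: [479.6, 37.1, 114.7]
eef_rot: [-3.072, -0.653, 0.005]
ft_force: [0.5, -0.1, 1.7]
width: 0.7
gripper_force: 0.0
```

Run:
```python
from h import *
s=ctrl.sense();p=s["position"];M=Ro.from_rotvec(s["eef_rot"]).as_matrix();print(p,s["ft_force"],s["width"])
print("green",M.T@([481.5,40.5,51]-p),"blue",M.T@([470,-26.5,51]-p))
for n in seed:
    i=ctrl.get_image(n)
    u,v=np.int32(i["mtx"]@(i["R"]@[481,40,51]+i["t"])/(i["R"]@[481,40,51]+i["t"])[2])[:2]
    globals()[n]=cv2.resize(i["color"][v-60:v+60,u-65:u+65,::-1],(400,370),interpolation=cv2.INTER_CUBIC)
cv2.imwrite("pics/a1.png",np.hstack([top,scene]))
```

```text
[479.58964775  37.12700277 114.69314919] [ 0.50436778 -0.14103255  1.6574887 ] 0.6782451182323644
green [ 3.31117796 -2.17325904 63.68796476] blue [-34.44231031  54.35924596  63.68652697]
```

View pics/a1.png

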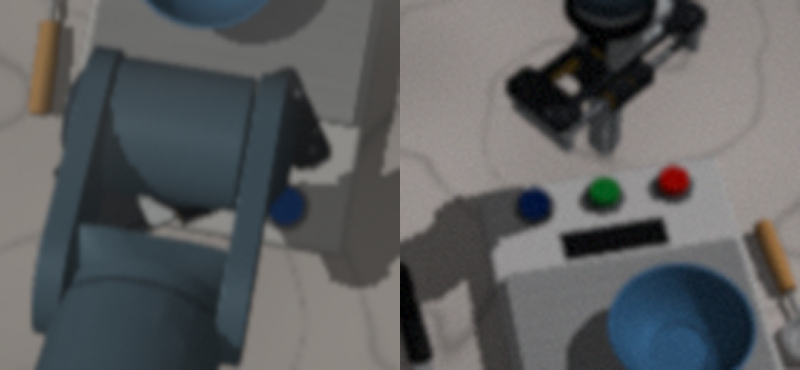

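The tips hang straight above the green key: in the right half of the crop, tips at (604,150) and key at (605,190). In the top view the arm hides the green key.

Emit:
{"method": "send_rows", "body": {
  "motion": "0.003 -0.002 0.02 0 -1; 0 0 0.02 0 -1; 0 0 0.014 0 -1; 0 0 0.003 0 -1; 0 0 0 0 -1"
}}

```text
time_s: 2.8
position: [483.5, 39.7, 59.8]
eef_rot: [3.073, 0.653, 0.002]
ft_force: [-0.2, 0.6, 0.2]
width: 0.9
gripper_force: 0.0
```

Emit:
{"method": "send_rows", "body": {
  "motion": "0 0 0.002 0 -1; 0 0 0.002 0 -1; 0 0 0.001 0 -1; 0 0 0.001 0 -1; 0 0 0 0 -1"
}}

```text
time_s: 3.22
position: [482.9, 39.9, 53.0]
eef_rot: [3.073, 0.653, 0.001]
ft_force: [0.3, -0.2, 0.1]
width: 0.5
gripper_force: 0.0
```

Emit:
{"method": "send_rows", "body": {
  "motion": "0 0 0.002 0 -1; 0 0 0.001 0 -1; 0 0 0.001 0 -1; 0 0 0.001 0 -1; 0 0 0 0 -1"
}}

```text
time_s: 3.63
position: [483.1, 39.9, 47.8]
eef_rot: [3.073, 0.653, 0.001]
ft_force: [1.4, -0.1, 2.2]
width: 0.1
gripper_force: 1.0
```

Emit:
{"method": "send_rows", "body": {
  "motion": "0 0 0.001 0 -1; 0 0 0.001 0 -1; 0 0 0.001 0 -1; 0 0 0 0 -1; 0 0 0 0 -1"
}}

```text
time_s: 4.05
position: [483.1, 39.9, 44.9]
eef_rot: [3.073, 0.653, 0.001]
ft_force: [1.1, 0.2, 2.8]
width: 0.5
gripper_force: 1.6
```

Emit:
{"method": "send_rows", "body": {
  "motion": "0 0 0.001 0 -1; 0 0 0.001 0 -1; 0 0 0 0 -1; 0 0 0 0 -1; 0 0 0 0 -1"
}}

```text
time_s: 4.47
position: [483.1, 39.9, 43.2]
eef_rot: [3.073, 0.653, 0.001]
ft_force: [0.3, 0.2, 5.9]
width: 0.4
gripper_force: 3.1
```

Emit:
{"method": "send_rows", "body": {
  "motion": "0 0 0.0005 0 -1; 0 0 0.0005 0 -1; 0 0 0 0 -1; 0 0 0 0 -1; 0 0 0 0 -1"
}}

```text
time_s: 4.88
position: [483.2, 39.9, 43.0]
eef_rot: [3.073, 0.653, -0.0]
ft_force: [-2.7, -0.2, 12.3]
width: 0.6
gripper_force: 6.3
```

Force rose steeply at z = 43 mm, so the green key is on its stop. Lift off slowly, then clear.

Emit:
{"method": "send_rows", "body": {
  "motion": "0 0 -0.004 0 -1; 0 0 -0.006 0 -1; 0 0 -0.01 0 -1; 0 0 -0.01 0 -1; 0 0 -0.01 0 -1"
}}

```text
time_s: 5.3
position: [482.1, 40.0, 82.2]
eef_rot: [-3.073, -0.653, 0.002]
ft_force: [0.1, 0.4, -0.1]
width: 0.6
gripper_force: 0.0
```

Emit:
{"method": "send_rows", "body": {
  "motion": "-0.01 0.014 0 0 -1; -0.012 0.018 0 0 -1; -0.01 0.014 0 0 -1; -0.006 0.01 0 0 -1; 0 0 0 0 -1"
}}

```text
time_s: 5.72
position: [470.7, -28.2, 82.4]
eef_rot: [3.073, 0.649, 0.0]
ft_force: [-0.0, 0.2, 0.5]
width: 0.5
gripper_force: 0.0
```

Run:
```python
from h import *
s=ctrl.sense();p=s["position"];M=Ro.from_rotvec(s["eef_rot"]).as_matrix();print(p,s["ft_force"],s["width"])
print("blue",M.T@([470,-26.5,51]-p))
i=ctrl.get_image("scene")
cv2.imwrite("pics/a2.png",cv2.resize(i["color"][140:270,250:400,::-1],(600,520),interpolation=cv2.INTER_CUBIC))
```

```text
[470.66902783 -28.15901376  82.36925951] [-0.03400362  0.18341352  0.47641383] 0.4683755928322119
blue [ 0.05563476 -1.80560108 31.3682495 ]
```

View pics/a2.png

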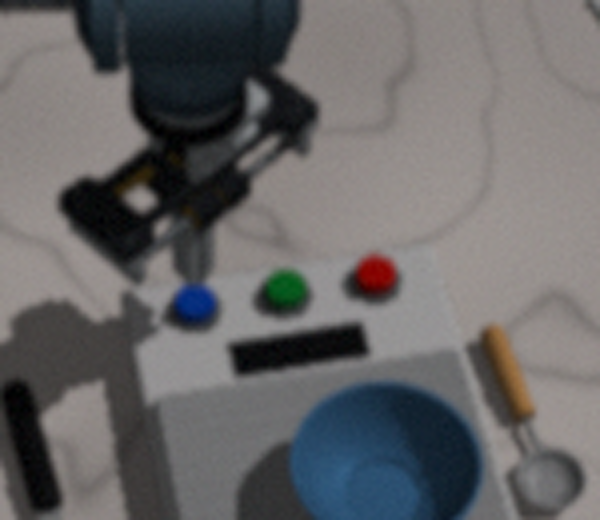

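The tips are above the blue key: tips at (193,270), key at (195,303). Green at (285,288) and red are up. Press blue in the same way.

Emit:
{"method": "send_rows", "body": {
  "motion": "0 -0.001 0.012 0 -1; 0 0 0.01 0 -1; 0 0 0.005 0 -1; 0 0 0.003 0 -1; 0 0 0 0 -1"
}}

```text
time_s: 6.18
position: [469.8, -25.1, 51.0]
eef_rot: [-3.072, -0.654, 0.003]
ft_force: [0.0, 0.0, 0.7]
width: 0.5
gripper_force: 0.4
```

Emit:
{"method": "send_rows", "body": {
  "motion": "0 0 0.001 0 -1; 0 0 0.001 0 -1; 0 0 0.001 0 -1; 0 0 0.001 0 -1; 0 0 0 0 -1"
}}

```text
time_s: 6.6
position: [470.7, -25.7, 47.9]
eef_rot: [-3.073, -0.653, -0.001]
ft_force: [-0.9, 1.7, 2.2]
width: 0.4
gripper_force: 1.0
```

Emit:
{"method": "send_rows", "body": {
  "motion": "0 0 0.001 0 -1; 0 0 0.001 0 -1; 0 0 0.001 0 -1; 0 0 0 0 -1; 0 0 0 0 -1"
}}

```text
time_s: 7.02
position: [470.7, -25.8, 44.9]
eef_rot: [3.073, 0.653, 0.001]
ft_force: [1.0, 1.7, 3.4]
width: 0.6
gripper_force: 1.6
```

Emit:
{"method": "send_rows", "body": {
  "motion": "0 0 0.001 0 -1; 0 0 0.001 0 -1; 0 0 0 0 -1; 0 0 0 0 -1; 0 0 0 0 -1"
}}

```text
time_s: 7.43
position: [470.7, -25.8, 43.2]
eef_rot: [3.073, 0.653, 0.001]
ft_force: [-0.7, 2.3, 5.7]
width: 0.4
gripper_force: 3.2
```

Emit:
{"method": "send_rows", "body": {
  "motion": "0 0 0.0005 0 -1; 0 0 0 0 -1; 0 0 0 0 -1; 0 0 0 0 -1; 0 0 0 0 -1"
}}

```text
time_s: 7.85
position: [470.8, -25.8, 43.1]
eef_rot: [-3.073, -0.653, -0.0]
ft_force: [-1.6, 3.0, 10.1]
width: 0.4
gripper_force: 4.8
```

Emit:
{"method": "send_rows", "body": {
  "motion": "0 0 -0.004 0 -1; 0 0 -0.006 0 -1; 0 0 -0.02 0 -1; 0 0 -0.03 0 -1; 0 0 -0.03 0 -1"
}}

```text
time_s: 8.27
position: [468.7, -25.7, 132.0]
eef_rot: [-3.072, -0.653, 0.006]
ft_force: [0.7, 0.0, 0.2]
width: 0.5
gripper_force: 0.0
```

Emit:
{"method": "send_rows", "body": {
  "motion": "0 0 -0.03 0 -1; 0 0 -0.02 0 -1; 0 0 -0.01 0 -1; 0 0 0 0 -1; 0 0 0 0 -1"
}}

```text
time_s: 8.68
position: [469.8, -25.8, 191.3]
eef_rot: [-3.073, -0.653, 0.002]
ft_force: [-0.0, -0.5, -0.1]
width: 0.3
gripper_force: 0.0
```

Run:
```python
from h import *
s=ctrl.sense();print(s["position"],s["ft_force"],s["joint_velocities"])
i=ctrl.get_image("scene");cv2.imwrite("pics/a3.png",i["color"][:,:,::-1])
```

```text
[469.81571583 -25.8239799  191.33703108] [-0.00649299 -0.45218617 -0.05567104] [ 0.00239831  0.02208029  0.02771268  0.00385627 -0.00105266  0.00012787]
```

View pics/a3.png

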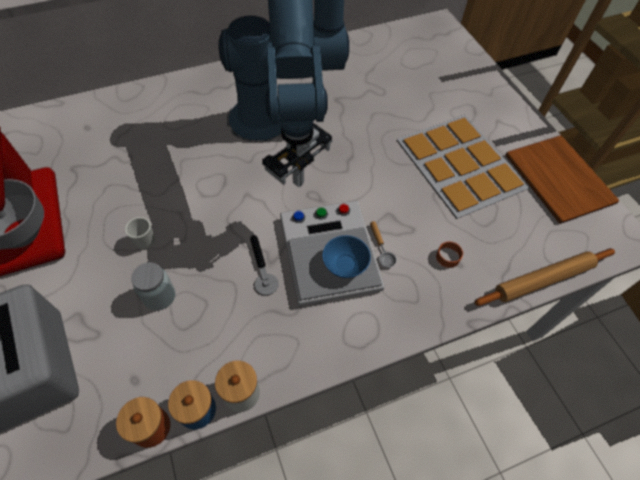

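All three keys are up, at (298,216), (321,213) and (344,210). The bowl at (346,258) and the other loose things are where they started, and the hand is well clear. Handing in.

```bash
python3 -c "
from cell import ctrl
print(ctrl.sign_off())"
```

```text
the job is handed in; nothing more can be done
None
```

I pressed the green key to its stop and let it come back up, then the blue key, with the wrist force reading at most about 12 N; the red key, the bowl and everything else were left alone, and the job is handed in with the hand clear (no verdict came back).

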